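# Test the trip and load the sample shaker

### The arm

A 6-joint arm with a two-finger parallel gripper is mounted at the origin on the work surface. World frame = base frame: x ahead of the robot, y to its left, z up, the work surface at z = 0. Lengths are in m, angles in rad, forces in N, time in s.
With the tool pointing down it reaches from about 0.2 to 0.875 m from the base axis. Payload 3.4 kg.
Tool frame: the origin (TCP) lies on the mounting face of the last link; the fingertips stand 199 mm ahead of it and the grasp point (between the pads) lies 180 mm ahead of it (manip.tips_ahead is the distance from the TCP to the fingertips, in m); z points along the fingers, x is the direction in which the jaws open and shut, and the axes are right-handed (so a half turn about z gives the same grasp; the last joint's range is limited). The gripper opens to 94 mm and grips with 3 to 60 N. Pads are 16 mm wide; open, the fingers measure 119 mm over their backs; the gripper's body (75 mm by 177 mm) begins 78 mm behind the grasp point.
Start: joints at [1.148, 0.276, 1.505, -0, 1.361, -0.121], TCP at [0.171, 0.549, 0.405] pointing down, gripper open.
Joint ranges: [-2.89, 2.89], [-0.75, 2.08], [0.22, 2.7], [-1.18, 4.32], [0.11, 2.71], [-2.7, 2.7]. Speed limits (rad/s): [2.57, 2.57, 3.14, 3.14, 3.14, 3.14].

### API

Orientations are given as a unit quaternion [w, x, y, z].
In Python, from rig import manip, read_camera, ticket, look_for, outline_of gives the robot as it stands.
- The arm moves only by the tool drive_tool, never from a script. Its argument "steps" is a list of rows, each a list of 6 numbers: the shift along the world's x, y, z in m, then the turn, a rotation vector about the world's x, y, z in rad. A call has exactly 5 rows; each row is the pose to reach, as a shift and turn from the pose commanded when the call began; what a row does not reach only later rows make up. A row lasts 1/8 s, in which the tool goes at most 62.5 mm and 10.7 degrees, less where a joint would pass 70% of its speed; a pose out of reach is approached as far as the arm can. A call with a gripper value outside its range is refused whole. "grip" is the closure in counts, from 0 (fully open) to 255 (shut), set as the call begins (left out, the last holds). The fingers move at their own pace and stop on an object; the grip force is fixed at half the most. Time passes only in rows, so rows that repeat a pose let the fingers close, or fill a call up. It gives the time, the measured TCP pose, the force and the opening at its end, in the units of the state.
- manip.observe(): the state, without advancing time (a new reading comes with each control period).
- read_camera(name): name is "side" or "top" or "wrist"; returns a dict with "pixels" (420x560x3 uint8, red, green, blue), "depth" (420x560 float32, m along the optical axis (not along the pixel's ray), 0 where there is no reading), "fx", "fy", "cx", "cy" (pixels), "R" (3x3) and "t" (3): a world point X has camera coordinates R X + t; the wrist camera has in their place "mount" (4x4, takes a point from camera to tool coordinates, whose origin is the TCP and whose axes are the tool frame's). Camera axes: x right, y down, z forward; pixel columns grow to the right and rows downward; lengths in m; the calibration is good to about 2 mm. A picture is of the moment at which its call begins: read the wrist's pose just before it.
- ticket.finish_job(): hands the job in, once; it reports no verdict.
Trained networks look in a picture, given as the dict that the camera call returned (one of the last four; its "shot" number tells which), for a name from the list of things; names that differ only in an ending like _2 or _b are one class to them, and where a whole thing is asked for, a point or a joint stands for the part that bears it (a point fixed in the world has none). Each returns a list of dicts, best first, with "conf" (0 to 1); they miss things now and then, are a little off and sometimes report something else, mostly with a low value. They report only what shows in the picture. A call takes as long as a camera call. They do not tell look-alikes from the thing itself.
- look_for(name, picture): "point" ([x, y, z] in m, in the coordinates of the camera as it stood for that picture, good to about 4 mm: the middle of the surface that is visible of it).
- outline_of(name, picture): "mask" (420x560 bool, what is visible of it).
The state is a dict: "time_s": time; "q": joint angles; "qvel": joint speeds; "joint_torque": joint torques, N m; "ee_pos": TCP position; "tool_rot": TCP orientation; "ft_force": force on the tool from outside, world axes, zero at the start; "ft_torque": the same for the moment, N m; "grip_width": opening from 0.0 (shut) to 1.0 (fully open).
Only numpy, scipy, OpenCV 4.12 (cv2) and the standard library are available. Lean on these libraries where they do the work, as an engineer would, in place of code of your own. Each camera call takes 0.05 s, during which the arm holds its last target. There are 200 camera calls.

### The job

Test the shaker's safety trip first: press the test button so that the lever drops and the shaker is dead. Then turn the winged knob to unlock it without knocking the clear guard beside it, pull the clamp bar open, stand every sample jar on the bench upright in a bay of its own, push the bar fully home against them and turn the knob back to locked; last of all lift the trip lever back up so that it stays, and leave the bottle, dish and brush where they are.

Things in the scene. Friction and masses are not known exactly. Their poses are not given: they have to be found in the camera images.
- shaker: Low bench shaker, fixed: white slab with aluminium deck, deck top 45 mm above bench. Origin at bench level under the jar row's middle; x away from robot, y left along the row, z up. Deck x -110..70, y -240..205 mm. Steel fence on the row's far side, 25 mm above deck, inner face x=27.5. Ribs 4 mm thick, 25 mm high at y=0, +-70, +-140 part four bays.
- bay0 (a point): Middle of bay 0 on the deck's top surface (bays 0 to 3 run from +y to -y, 70 mm apart, each 66 mm wide between ribs and 55 mm deep between the fence and the clamp bar's face when the bar is home); axes as the shaker's.
- bay1 (a point): Middle of bay 1 on the deck's top surface (bays 0 to 3 run from +y to -y, 70 mm apart, each 66 mm wide between ribs and 55 mm deep between the fence and the clamp bar's face when the bar is home); axes as the shaker's.
- bay2 (a point): Middle of bay 2 on the deck's top surface (bays 0 to 3 run from +y to -y, 70 mm apart, each 66 mm wide between ribs and 55 mm deep between the fence and the clamp bar's face when the bar is home); axes as the shaker's.
- bay3 (a point): Middle of bay 3 on the deck's top surface (bays 0 to 3 run from +y to -y, 70 mm apart, each 66 mm wide between ribs and 55 mm deep between the fence and the clamp bar's face when the bar is home); axes as the shaker's.
- clamp_bar (a joint): Steel bar on the near side of the row, 15 mm thick, top 22 mm above deck. Slides along shaker x: 0 = home (face 27.5 mm from row's middle), grows to 0.055 m (stop) towards the robot. Friction 2 N; stays where left. Blocked unless the knob is past 1.0 rad; the knob cannot lock unless the bar is home. Coming home it pushes jars to the fence.
- bar_grip (a point): Grip point of the bar's upright black tab at its +y end, beyond the jars: tab 12 mm thick (shaker x), 36 mm wide (y), from 22 to 66 mm above the deck; this point is on its centre line 51 mm above the deck. Moves with the bar; axes as the shaker's.
- wing_knob (a joint): Winged (butterfly) knob on a vertical axis at the shaker's -y end. 0 = locked, wings along shaker x; grows counter-clockwise seen from above to 1.5 rad (stop) = unlocked, wings along shaker y, one pointing at the clear guard. Friction about 0.06 N m; stays where left.
- knob_grip (a point): On the knob's axis, at the height to grip, 49 mm above deck. Wings 64 mm tip to tip along this point's x axis, 10 mm thick along its y (20 mm at the hub), from 33 to 59 mm above deck; below them a steel disc of radius 27 mm, top 25 mm above deck. The point turns with the knob.
- guard: Clear upright plastic guard plate beside the knob, on its -y side, fixed: 110 mm long along shaker x, 5 mm thick, its top 63 mm above the deck; inner face 42 mm from the knob's axis, so the wing tips sweep past it with 10 mm to spare. Origin at the middle of its lower edge.
- trip_box: White safety-trip box beside the shaker, fixed, 90 x 120 mm, 58 mm high, with test button and drop lever on top. Origin under its centre; local -x is its front, y its left, z up.
- test_button (a joint): Round test button on the trip box: 0 = out, grows as pressed straight down to 0.007 m. Springs back; about 1 N to start, 5 N fully down. About 5 mm of press trips the lever.
- button_top (a point): Centre of the button's top face (26 mm diameter, 70 mm above the bench when out).
- trip_lever (a joint): Grey drop lever, 60 mm from the button towards the box's -y. 0 = up: leans 0.2 rad back from the front, resting on its stop by its weight; past 0.2 rad it overbalances and falls to the front, to 1.4 rad (stop) = down. Hinge along the box's y at local x=-20, y=-30, z=64 mm. Swings freely, 40 g.
- lever_tip (a point): Point inside the lever, 52 mm from the hinge axis (the lever ends at 64 mm). Lever 16 mm wide along the box's y, 10 mm thick. Lever down: this point is about 48 mm in front of the hinge, 19 mm above it, beyond the box's front face. Site y stays along the hinge.
- jar0: Squat sample jar, body blue-grey, 47 mm diameter, with a grey lid 50 mm in diameter from 40 to 62 mm height (grip the lid), heavy at the bottom; about 150 to 350 g. Origin at the centre of its underside, z up the jar. May be absent.
- jar1: Squat sample jar, body blue-grey, 47 mm diameter, with a grey lid 50 mm in diameter from 40 to 62 mm height (grip the lid), heavy at the bottom; about 150 to 350 g. Origin at the centre of its underside, z up the jar. May be absent.
- jar2: Squat sample jar, body blue-grey, 47 mm diameter, with a grey lid 50 mm in diameter from 40 to 62 mm height (grip the lid), heavy at the bottom; about 150 to 350 g. Origin at the centre of its underside, z up the jar. May be absent.
- jar3: Squat sample jar, body blue-grey, 47 mm diameter, with a grey lid 50 mm in diameter from 40 to 62 mm height (grip the lid), heavy at the bottom; about 150 to 350 g. Origin at the centre of its underside, z up the jar. May be absent.
- amber_bottle: Bystander: amber bottle with a white cap, 64 mm diameter, 140 mm high. Origin under its centre.
- dish: Bystander: white ceramic dish, 90 mm across, 30 mm high. Origin under its centre.
- brush: Bystander: lab brush lying on the bench. Origin under its middle.
Things that resemble listed ones, but are neither listed nor needed, are in the scene too. What is shaped like the jar0 but green, orange or yellow is not meant.

How it is judged:
On the way, in this order (a step that is already met when the one before it is completed fails the run):
1. the test button is pressed (value of joint test_button above 0.003 m).
2. the lever has dropped (value of joint trip_lever above 1.1 rad), for 0.1 s.
3. the winged knob is unlocked (value of joint wing_knob above 1.1 rad), for 0.1 s.
4. the clamp bar is pulled open (value of joint clamp_bar above 0.035 m), for 0.1 s.
5. every jar stands upright in a bay and the bar is home ((horizontal distance between jar0 and bay0 below 0.014 m or horizontal distance between jar0 and bay1 below 0.014 m or horizontal distance between jar0 and bay2 below 0.014 m or horizontal distance between jar0 and bay3 below 0.014 m) and z of jar0 in the frame of shaker between 0.04 and 0.052 m and angle between each of jar0, jar1, jar2, jar3's own z axis and vertical below 0.1 rad and linear speed of each of jar0, jar1, jar2, jar3 below 0.02 m/s and (horizontal distance between jar1 and bay0 below 0.014 m or horizontal distance between jar1 and bay1 below 0.014 m or horizontal distance between jar1 and bay2 below 0.014 m or horizontal distance between jar1 and bay3 below 0.014 m) and z of jar1 in the frame of shaker between 0.04 and 0.052 m and (horizontal distance between jar2 and bay0 below 0.014 m or horizontal distance between jar2 and bay1 below 0.014 m or horizontal distance between jar2 and bay2 below 0.014 m or horizontal distance between jar2 and bay3 below 0.014 m) and z of jar2 in the frame of shaker between 0.04 and 0.052 m and (horizontal distance between jar3 and bay0 below 0.014 m or horizontal distance between jar3 and bay1 below 0.014 m or horizontal distance between jar3 and bay2 below 0.014 m or horizontal distance between jar3 and bay3 below 0.014 m) and z of jar3 in the frame of shaker between 0.04 and 0.052 m and value of joint clamp_bar below 0.005 m), for 0.2 s.
6. the knob is locked again (value of joint wing_knob below 0.2 rad and value of joint clamp_bar below 0.005 m), for 0.2 s.
7. the lever is back up (value of joint trip_lever below 0.08 rad), for 0.2 s.
At the end, for the whole second after the job is handed in: Every jar present stands upright (within 0.1 rad) and at rest on the deck within 14 mm of a bay's middle, the clamp bar is within 5 mm of home, the knob within 0.2 rad of locked, the lever up (within 0.08 rad of its stop) and the button out (all of step 6 and (horizontal distance between jar0 and bay0 below 0.014 m or horizontal distance between jar0 and bay1 below 0.014 m or horizontal distance between jar0 and bay2 below 0.014 m or horizontal distance between jar0 and bay3 below 0.014 m) and z of jar0 in the frame of shaker between 0.04 and 0.052 m and angle between each of jar0, jar1, jar2, jar3's own z axis and vertical below 0.1 rad and linear speed of each of jar0, jar1, jar2, jar3 below 0.02 m/s and (horizontal distance between jar1 and bay0 below 0.014 m or horizontal distance between jar1 and bay1 below 0.014 m or horizontal distance between jar1 and bay2 below 0.014 m or horizontal distance between jar1 and bay3 below 0.014 m) and z of jar1 in the frame of shaker between 0.04 and 0.052 m and (horizontal distance between jar2 and bay0 below 0.014 m or horizontal distance between jar2 and bay1 below 0.014 m or horizontal distance between jar2 and bay2 below 0.014 m or horizontal distance between jar2 and bay3 below 0.014 m) and z of jar2 in the frame of shaker between 0.04 and 0.052 m and (horizontal distance between jar3 and bay0 below 0.014 m or horizontal distance between jar3 and bay1 below 0.014 m or horizontal distance between jar3 and bay2 below 0.014 m or horizontal distance between jar3 and bay3 below 0.014 m) and z of jar3 in the frame of shaker between 0.04 and 0.052 m and value of joint trip_lever below 0.08 rad and value of joint test_button below 0.002 m); the robot touches nothing.
It fails at once if the clear guard is knocked (more than 12 N) (contact force between any of the fingers, the arm and guard above 12 N).
It fails at once if the bottle, dish or brush is moved more than 3 cm (distance of any of amber_bottle, dish, brush from where it was at the start of the episode above 0.03 m).
Of jar0, jar1, jar2, jar3 only 2 to 4 are there at a start; the rules pass over those that are not, and their reading is None.
At some moment in a run one of jar0, jar1, jar2, jar3 may be knocked a few centimetres aside while the robot is not near it.
Once in a run the grip may slacken for a moment while it holds something.
It also fails if it takes over 210 s, if anything falls off the work surface, if the arm or the gripper's body presses on something with over 40 N, if the wrist force passes 120 N, or if a joint passes its speed limit or range.

## Working session

There is one attempt and no reset: what is moved stays moved. The work goes in short steps, Python scripts to look and compute and a tool call to move; the robot and the scene stay as the last step left them, time stands still between calls to the robot, and variables do not carry over. Pictures are saved under pics/ and viewed, about 12 in all and at most 16, crops included, and the job is handed in when it is done.

Besides the shell and the picture viewer there is one more tool, called as name(argument=value, ...) on one line, values as JSON. drive_tool: Moves the arm, as the interface text tells. Its arguments: {"type":"object","properties":{"steps":{"type":"array","items":{"type":"array","items":{"type":"number"}}},"grip":{"type":"number"}},"required":["steps"]}

```bash
ls; mkdir -p pics
cat > h.py <<'E'
import numpy as np, cv2
from scipy.spatial.transform import Rotation as Rn
from rig import manip, read_camera, ticket, look_for, outline_of
def snap(n):
    s=manip.observe(); p=read_camera(n)
    if n=="wrist":
        q=s["tool_rot"]; T=np.eye(4); T[:3,:3]=Rn.from_quat([q[1],q[2],q[3],q[0]]).as_matrix(); T[:3,3]=s["ee_pos"]
        M=T@p["mount"]
    else:
        M=np.eye(4); M[:3,:3]=p["R"].T; M[:3,3]=-p["R"].T@p["t"]
    p["M"]=M; return p
def w(p,c): return p["M"][:3,:3]@np.asarray(c)+p["M"][:3,3]
def cloud(p):
    d=p["depth"]; v,u=np.mgrid[:420,:560]
    c=np.stack([(u-p["cx"])/p["fx"]*d,(v-p["cy"])/p["fy"]*d,d],-1)
    return c@p["M"][:3,:3].T+p["M"][:3,3]
def px(p,X):
    c=p["M"][:3,:3].T@(np.asarray(X)-p["M"][:3,3]); return (c[0]/c[2]*p["fx"]+p["cx"], c[1]/c[2]*p["fy"]+p["cy"])
def save(p,f,crop=None,k=1):
    im=p["pixels"][:,:,::-1]
    if crop: im=im[crop[1]:crop[3],crop[0]:crop[2]]
    cv2.imwrite("pics/"+f,cv2.resize(im,None,fx=k,fy=k,interpolation=cv2.INTER_CUBIC))
E
python3 - <<'E'
from h import *
for n in ("top","side"):
    p=snap(n); save(p,n+"1.png",k=1.4)
    for nm in ["shaker","clamp_bar","bar_grip","wing_knob","guard","trip_box","test_button","trip_lever","jar0","amber_bottle","dish","brush"]:
        print(n,nm,[(np.round(w(p,r["point"]),3).tolist(),round(r["conf"],2)) for r in look_for(nm,p) if r["conf"]>.15])
print(manip.observe())
E
```

```text
pics
top shaker [([0.585, -0.052, 0.044], 0.63)]
top clamp_bar [([0.588, 0.003, 0.064], 0.75)]
top bar_grip [([0.582, 0.002, 0.064], 0.77)]
top wing_knob [([0.598, -0.217, 0.071], 0.78)]
top guard [([0.591, -0.261, 0.081], 0.51), ([0.583, -0.051, 0.047], 0.43), ([0.45, -0.007, 0.066], 0.16)]
top trip_box [([0.451, -0.339, 0.059], 0.98)]
top test_button [([0.426, -0.307, 0.068], 0.48), ([0.587, -0.052, 0.039], 0.38)]
top trip_lever [([0.434, -0.367, 0.101], 0.4)]
top jar0 [([0.443, -0.199, 0.062], 0.88), ([0.428, -0.098, 0.061], 0.79), ([0.352, 0.011, 0.063], 0.72), ([0.452, -0.003, 0.061], 0.59), ([0.333, -0.186, 0.062], 0.56), ([0.332, -0.099, 0.065], 0.52)]
top amber_bottle [([0.662, 0.339, 0.088], 0.65), ([0.586, -0.05, 0.041], 0.17)]
top dish [([0.442, 0.411, 0.016], 0.77), ([0.583, -0.052, 0.043], 0.29), ([0.431, -0.37, 0.1], 0.2), ([0.45, -0.005, 0.06], 0.2)]
top brush [([0.689, -0.376, 0.019], 0.67)]
side shaker [([0.578, -0.099, 0.045], 0.91)]
side clamp_bar [([0.584, -0.021, 0.069], 0.83), ([0.579, -0.104, 0.045], 0.56), ([0.443, -0.015, 0.052], 0.22)]
side bar_grip [([0.585
[... 877 characters left out ...]
)]
{'time_s': 1.3, 'q': array([ 1.14794996e+00,  2.75884218e-01,  1.50489978e+00, -1.75339737e-05,
        1.36067882e+00, -1.20987068e-01]), 'qvel': array([-6.62967423e-04, -8.19810733e-05, -1.73686436e-03, -1.78981308e-03,
       -7.45214182e-04, -2.58321682e-04]), 'joint_torque': array([ 9.42794832e-04, -4.04467535e+01, -2.37497163e+01,  7.03023188e-02,
        2.47366622e-02, -1.20434359e-05]), 'ee_pos': array([0.17095313, 0.54901625, 0.40470211]), 'tool_rot': array([-2.44204119e-05,  8.05385762e-01,  5.92751019e-01,  6.07586804e-05]), 'ft_force': array([ 0.37389285, -0.70613537, -0.28920356]), 'ft_torque': array([-0.01902277, -0.02095512, -0.01113323]), 'grip_width': 0.9990535719307614}
```

View pics/top1.png

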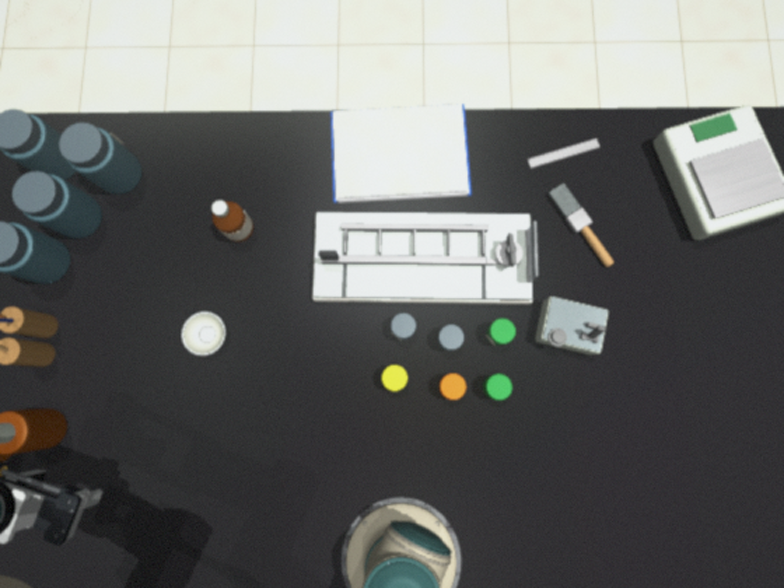

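View pics/side1.png

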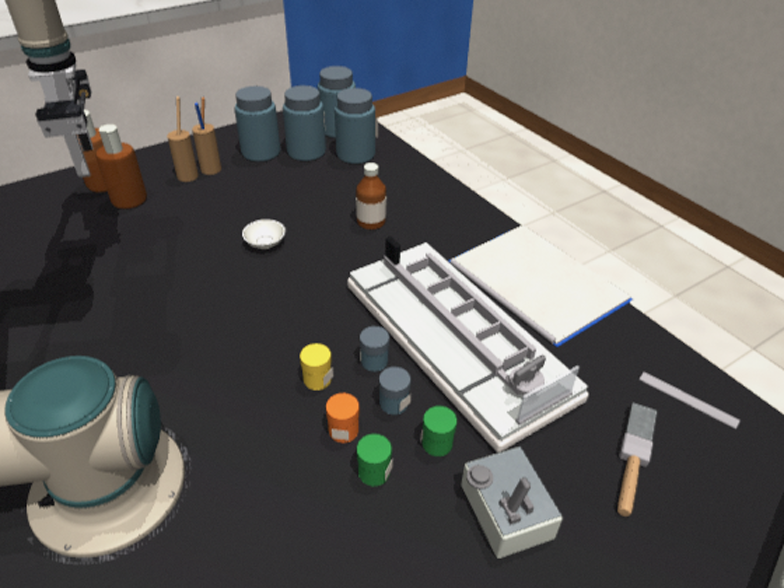

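The jars wanted are the two blue-grey ones, at top-view pixels (403,325) → (0.452,-0.003) and (451,337) → (0.428,-0.098). The look-alikes are green (502,331) and (499,387), orange (453,387), yellow (394,378), and the four big blue-grey jars at far left, which are much too large. Next I'll fit the shaker and box poses and take a close crop.

Run:
```python
from h import *
p=snap("top"); C=cloud(p); z=C[...,2]
rect=lambda m:cv2.minAreaRect(C[m][:,:2].astype(np.float32)*1000)
reg=lambda x0,x1,y0,y1:(C[...,0]>x0)&(C[...,0]<x1)&(C[...,1]>y0)&(C[...,1]<y1)
m=reg(.42,.75,-.32,.25)&(abs(z-.045)<.006); 
n,l,st,_=cv2.connectedComponentsWithStats(m.astype(np.uint8)); k=1+st[1:,4].argmax(); print("n",st[k]); 
allm=reg(.47,.70,-.30,.22)&(z>.03)&(z<.13); print("shaker",rect(l==k),rect(allm&(z<.055)))
b=reg(.36,.55,-.42,-.26)&(abs(z-.058)<.005); print("box",rect(b))
# high points
t=reg(.5,.68,.1,.25)&(z>.085); print("tab",t.sum(),C[t].mean(0),rect(t))
kn=reg(.5,.68,-.245,-.17)&(z>.09); print("knob",kn.sum(),C[kn].mean(0),rect(kn))
g=reg(.5,.68,-.29,-.245)&(z>.07); print("guard",g.sum(),rect(g) if g.sum()>3 else 0)
lv=reg(.36,.55,-.42,-.26)&(z>.09); print("lever",C[lv].mean(0),rect(lv))
for (x,y) in [(.452,-.003),(.428,-.098)]:
    j=reg(x-.04,x+.04,y-.04,y+.04)&(abs(z-.062)<.006); print("jar",j.sum(),cv2.minEnclosingCircle(C[j][:,:2].astype(np.float32)*1000), C[j].mean(0))
f=reg(.585,.68,-.2,.2)&(abs(z-.07)<.006);print("fence",rect(f))
save(p,"top2.png",(215,140,445,290),3.4)
```

```text
n [ 224  151  156   63 5820]
shaker ((601.6253051757812, -46.02235412597656), (445.5755920410156, 180.9521026611328), 89.1176986694336) ((588.1769409179688, -60.65605163574219), (484.0290222167969, 214.724853515625), 87.43211364746094)
box ((463.9571838378906, -321.1103210449219), (179.44578552246094, 108.2985610961914), 66.74154663085938)
tab 80 [0.58686562 0.1402373  0.10493948] ((588.1087646484375, 141.46957397460938), (36.2996826171875, 11.24425220489502), 89.97395324707031)
knob 110 [ 0.59708119 -0.21720988  0.10064601] ((599.2459716796875, -217.36825561523438), (63.78145217895508, 16.69615364074707), 4.614235877990723)
guard 198 ((597.9863891601562, -262.71929931640625), (6.227843761444092, 109.62954711914062), 89.15071105957031)
lever [ 0.44587222 -0.3615051   0.11260191] ((487.478271484375, -317.1915283203125), (165.63006591796875, 18.540252685546875), 48.01768112182617)
jar 248 ((453.4677429199219, -6.042921543121338), 24.550722122192383) [ 0.45315552 -0.00610806  0.06089033]
jar 251 ((430.6497497558594, -100.51912689208984), 24.81138801574707) [ 0.43022869 -0.10021564  0.06109643]
fence ((622.0859375, -38.04255676269531), (321.99951171875, 74.78031921386719), 89.80044555664062)
```

View pics/top2.png

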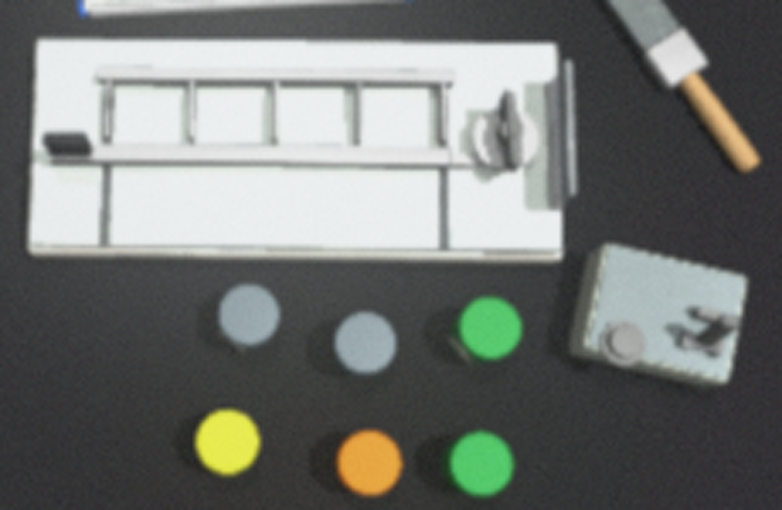

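Crop check: the grey lids sit at crop (250,315) and (365,342), and everything else is coloured. I'm moving over the trip box.

drive_tool(steps=[[0.025,-0.055,0,0,0,-0.14],[0.05,-0.11,0,0,0,-0.28],[0.075,-0.165,0,0,0,-0.42],[0.1,-0.22,0,0,0,-0.56],[0.125,-0.275,0,0,0,-0.7]], grip=255)

```text
time_s: 1.98
ee_pos: [0.2963, 0.2723, 0.405]
tool_rot: [-0.0, 0.96, 0.279, 0.001]
ft_force: [0.4, -0.4, 0.1]
grip_width: 0.501
```

drive_tool(steps=[[0.02,-0.057,0,0,0,-0.12],[0.04,-0.114,0,0,0,-0.24],[0.06,-0.171,0,0,0,-0.36],[0.08,-0.228,0,0,0,-0.48],[0.09,-0.285,0,0,0,-0.569]])

```text
time_s: 2.6
ee_pos: [0.3865, -0.0131, 0.4051]
tool_rot: [0.0, 1.0, -0.002, 0.001]
ft_force: [0.7, 0.5, 0.7]
grip_width: 0.011
```

drive_tool(steps=[[0,-0.06,0,0,0,0],[0,-0.12,0,0,0,0],[0,-0.18,0,0,0,0],[0,-0.24,0,0,0,0],[0,-0.299,0,0,0,0]])

```text
time_s: 3.22
ee_pos: [0.3855, -0.3121, 0.4049]
tool_rot: [0.0, 1.0, -0.0, 0.0]
ft_force: [0.5, 1.0, 0.4]
grip_width: 0.007
```

Run:
```python
from h import *
s=manip.observe(); print(s["ee_pos"],s["tool_rot"],s["q"],s["time_s"])
p=snap("wrist"); print(np.round(p["mount"],3)); save(p,"w1.png",k=1.4)
for nm in ["trip_box","test_button","trip_lever","wing_knob","jar0"]:
    print(nm,[(np.round(w(p,r["point"]),3).tolist(),round(r["conf"],2)) for r in look_for(nm,p) if r["conf"]>.2])
```

```text
[ 0.3855059  -0.31208741  0.40490555] [ 1.55374397e-04  9.99999802e-01 -3.84028688e-04  4.73399303e-04] [-8.21106656e-01  1.56124136e-01  1.66491799e+00  4.96450342e-04
  1.31967777e+00 -8.20461751e-01] 3.225
[[ 1.     0.     0.     0.001]
 [-0.     0.966  0.257 -0.074]
 [-0.    -0.257  0.966  0.02 ]
 [ 0.     0.     0.     1.   ]]
trip_box [([0.451, -0.337, 0.06], 0.6)]
test_button [([0.431, -0.308, 0.071], 0.67)]
trip_lever [([0.432, -0.371, 0.1], 0.74), ([0.429, -0.307, 0.071], 0.67)]
wing_knob [([0.596, -0.217, 0.067], 0.69)]
jar0 [([0.337, -0.188, 0.064], 0.92), ([0.444, -0.203, 0.063], 0.84), ([0.336, -0.123, 0.026], 0.77), ([0.428, -0.127, 0.024], 0.74), ([0.576, -0.159, 0.056], 0.67)]
```

View pics/w1.png

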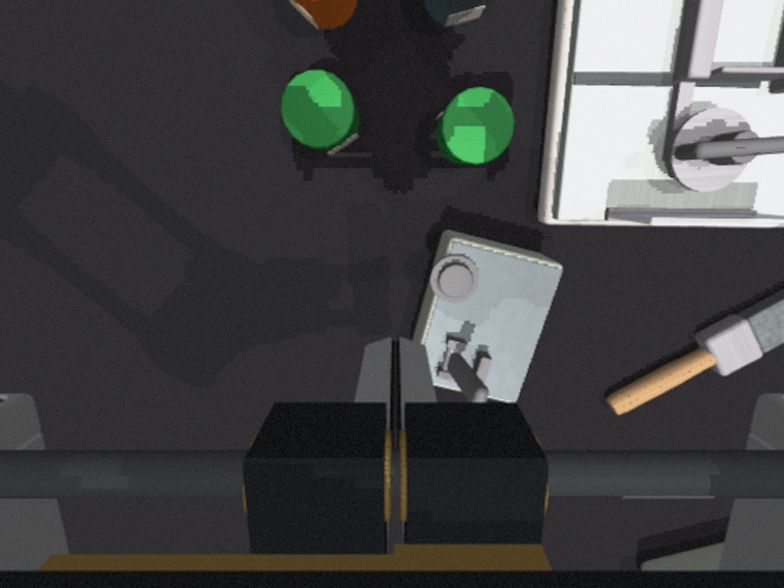

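The view shows the button at (455,278) → (0.430,-0.308), and the lever up at (465,370). I'm pressing the button now.

drive_tool(steps=[[0.02,0.002,-0.04,0,0,0],[0.0445,0.004,-0.08,0,0,0],[0.0445,0.004,-0.12,0,0,0],[0.0445,0.004,-0.13,0,0,0],[0.0445,0.004,-0.13,0,0,0]])

```text
time_s: 4.15
ee_pos: [0.4306, -0.3051, 0.2751]
tool_rot: [-0.0, 1.0, 0.001, -0.0]
ft_force: [-0.6, -0.4, 0.1]
grip_width: 0.006
```

drive_tool(steps=[[0,0,-0.005,0,0,0],[0,0,-0.008,0,0,0],[0,0,-0.011,0,0,0],[0,0,-0.013,0,0,0],[0,0,-0.013,0,0,0]])

```text
time_s: 4.78
ee_pos: [0.4307, -0.3063, 0.264]
tool_rot: [0.001, 1.0, -0.0, 0.001]
ft_force: [-1.4, 2.2, 14.4]
grip_width: 0.006
```

drive_tool(steps=[[0,0,0.03,0,0,0],[0,0,0.07,0,0,-0.15],[0.01,0.01,0.12,0,0,-0.33],[0.05,0.03,0.14,0,0,-0.51],[0.08,0.05,0.14,0,0,-0.69]], grip=146)

```text
time_s: 5.4
ee_pos: [0.5116, -0.256, 0.4043]
tool_rot: [0.001, 0.94, -0.341, 0.003]
ft_force: [0.1, -0.2, -0.7]
grip_width: 0.427
```

drive_tool(steps=[[0,0,0,0,0,-0.18],[0,0,0,0,0,-0.36],[0,0,0,0,0,-0.54],[0,0,0,0,0,-0.72],[0,0,0,0,0,-0.895]])

```text
time_s: 6.02
ee_pos: [0.5103, -0.2561, 0.4016]
tool_rot: [-0.0, -0.7, 0.714, 0.0]
ft_force: [-0.6, 0.1, -0.2]
grip_width: 0.431
```

Run:
```python
from h import *
s=manip.observe(); print(s["ee_pos"],s["tool_rot"],s["grip_width"])
p=snap("wrist"); save(p,"w2.png")
C=cloud(p)
for nm in ["wing_knob","guard"]:
    print(nm,[(np.round(w(p,r["point"]),3).tolist(),round(r["conf"],2)) for r in look_for(nm,p) if r["conf"]>.2])
z=C[...,2]; reg=lambda x0,x1,y0,y1:(C[...,0]>x0)&(C[...,0]<x1)&(C[...,1]>y0)&(C[...,1]<y1)
kn=reg(.5,.68,-.245,-.18)&(z>.09)&(z<.12); print("knob",kn.sum(),cv2.minAreaRect(C[kn][:,:2].astype(np.float32)*1000))
ds=reg(.55,.65,-.26,-.17)&(abs(z-.07)<.003); print("disc",cv2.minEnclosingCircle(C[ds][:,:2].astype(np.float32)*1000))
g=reg(.5,.68,-.29,-.245)&(z>.07)&(z<.12); print("guard",g.sum(),cv2.minAreaRect(C[g][:,:2].astype(np.float32)*1000) if g.sum()>3 else 0)
q=snap("side"); save(q,"s2.png",(300,300,420,410),3)
a=np.zeros((420,960,3),np.uint8); a[:,:560]=p["pixels"][:,:,::-1]; a[:330,560:920]=cv2.imread("pics/s2.png")[:330,:360]; cv2.imwrite("pics/c2.png",cv2.resize(a,(800,350)))
```

```text
[ 0.5102528  -0.25607612  0.40157695] [-1.15981054e-04 -6.99909851e-01  7.14231182e-01  7.59286990e-05] 0.4306142102560012
wing_knob [([0.601, -0.222, 0.068], 0.88)]
guard [([0.604, -0.267, 0.104], 0.72)]
knob 1154 ((600.00439453125, -219.57179260253906), (19.47710418701172, 62.257568359375), 84.07035064697266)
disc ((614.9833984375, -203.9205322265625), 48.4517822265625)
guard 923 ((599.3516235351562, -255.6743927001953), (21.23853874206543, 109.38075256347656), 88.39460754394531)
```

View pics/c2.png

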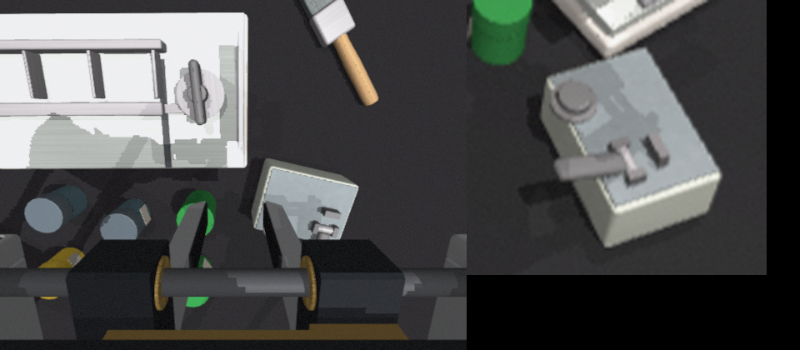

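The lever is down (side crop, horizontal at (590,165)). Now descending on the knob with a 40 mm opening.

drive_tool(steps=[[0.05,0.02,0,0,0,0],[0.0885,0.0375,-0.03,0,0,0],[0.0885,0.0375,-0.06,0,0,0],[0.0885,0.0375,-0.07,0,0,0],[0.0885,0.0375,-0.07,0,0,0]])

```text
time_s: 6.85
ee_pos: [0.5986, -0.2187, 0.3314]
tool_rot: [-0.0, -0.702, 0.712, 0.001]
ft_force: [0.5, 0.1, -0.7]
grip_width: 0.428
```

drive_tool(steps=[[0,0,-0.015,0,0,0],[0,0,-0.03,0,0,0],[0,0,-0.045,0,0,0],[0,0,-0.0555,0,0,0],[0,0,-0.0555,0,0,0]])

```text
time_s: 7.48
ee_pos: [0.5986, -0.2184, 0.2749]
tool_rot: [-0.0, -0.702, 0.712, 0.001]
ft_force: [0.7, 1.0, -0.0]
grip_width: 0.43
```

drive_tool(steps=[[0,0,0,0,0,0],[0,0,0,0,0,0],[0,0,0,0,0,0],[0,0,0,0,0,0],[0,0,0,0,0,0]], grip=255)

```text
time_s: 8.1
ee_pos: [0.5991, -0.2186, 0.2768]
tool_rot: [0.0, -0.702, 0.712, -0.001]
ft_force: [0.3, -0.2, 2.9]
grip_width: 0.208
```

The fingers hold the hub: 19.6 mm measured, 20 mm expected. Turning.

drive_tool(steps=[[0,0,0,0,0,0.15],[0,0,0,0,0,0.3],[0,0,0,0,0,0.45],[0,0,0,0,0,0.6],[0,0,0,0,0,0.75]])

```text
time_s: 8.72
ee_pos: [0.5989, -0.2186, 0.2763]
tool_rot: [0.0, 0.915, -0.403, 0.0]
ft_force: [0.4, -1.3, 1.5]
grip_width: 0.209
```

drive_tool(steps=[[0,0,0,0,0,0.15],[0,0,0,0,0,0.3],[0,0,0,0,0,0.45],[0,0,0,0,0,0.6],[0,0,0,0,0,0.73]])

```text
time_s: 9.35
ee_pos: [0.5989, -0.2186, 0.2763]
tool_rot: [0.0, 0.999, -0.05, 0.0]
ft_force: [-0.4, 0.4, 1.3]
grip_width: 0.207
```

drive_tool(steps=[[0,0,0,0,0,0],[0,0,0,0,0,0],[0,0,0,0,0,0],[0,0,0,0,0,0],[0,0,0,0,0,0]])

```text
time_s: 9.98
ee_pos: [0.5989, -0.2186, 0.2763]
tool_rot: [0.0, 0.999, -0.053, 0.0]
ft_force: [-0.3, -1.6, 2.8]
grip_width: 0.209
```

drive_tool(steps=[[0,0,0,0,0,0],[0,0,0,0,0,0],[0,0,0.03,0,0,0],[0,0,0.07,0,0,0.04],[0,0,0.1,0,0,0.09]], grip=146)

```text
time_s: 10.6
ee_pos: [0.599, -0.2184, 0.3775]
tool_rot: [-0.0, 1.0, -0.007, 0.0]
ft_force: [0.5, 0.2, 0.0]
grip_width: 0.431
```

drive_tool(steps=[[0,0.06,0,0,0,0],[0,0.12,0,0,0,0],[0,0.18,0,0,0,0],[-0.006,0.24,0,0,0,0],[-0.0115,0.3,0,0,0,0]])

```text
time_s: 11.22
ee_pos: [0.587, 0.0835, 0.3759]
tool_rot: [-0.0, 1.0, -0.008, -0.0]
ft_force: [0.3, -0.6, 0.3]
grip_width: 0.428
```

Run:
```python
from h import *
p=snap("wrist");C=cloud(p);z=C[...,2]
reg=lambda C,x0,x1,y0,y1:(C[...,0]>x0)&(C[...,0]<x1)&(C[...,1]>y0)&(C[...,1]<y1)
t=reg(C,.5,.68,.1,.25)&(z>.085)&(z<.13); print("tab",t.sum(),cv2.minAreaRect(C[t][:,:2].astype(np.float32)*1000),C[t].mean(0),np.percentile(z[t],98))
d=snap("top");D=cloud(d);k=reg(D,.5,.68,-.258,-.17)&(D[...,2]>.09)&(D[...,2]<.12);print(cv2.minAreaRect(D[k][:,:2].astype(np.float32)*1000),manip.observe()["ee_pos"])
a=cv2.resize(d["pixels"][140:220,330:400,::-1],None,fx=5,fy=5); b=p["pixels"][:400,:,::-1]; cv2.imwrite("pics/c3.png",cv2.resize(np.hstack([a,b]),None,fx=.85,fy=.85))
```

```text
tab 741 ((590.5938110351562, 141.69210815429688), (35.293983459472656, 11.675263404846191), 89.13872528076172) [0.59052021 0.14190722 0.11024214] 0.11192146853858266
((599.4044799804688, -217.95294189453125), (61.744598388671875, 19.442386627197266), 66.13211822509766) [0.58619233 0.08691724 0.37602398]
```

View pics/c3.png

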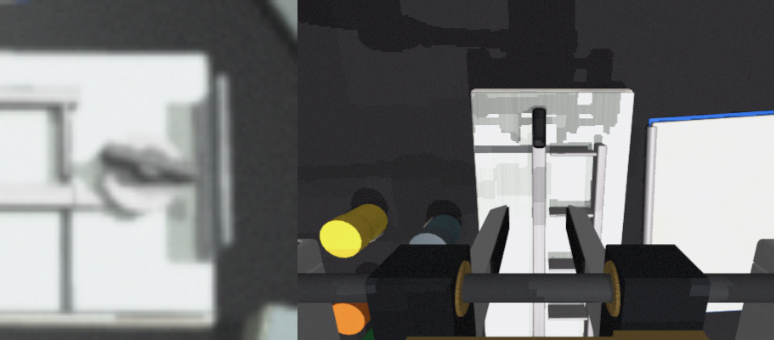

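The tab is at (0.5885,0.1417). The knob reads only about 1.17–1.25 rad, too close to the 1.1 limit, so I'm going back to measure it from near and turn it further.

drive_tool(steps=[[0,-0.06,0,0,0,0],[0,-0.12,0,0,0,0],[0,-0.18,0,0,0,0],[0.006,-0.24,0,0,0,0],[0.0115,-0.3,0,0,0,0]])

```text
time_s: 11.95
ee_pos: [0.5985, -0.2211, 0.376]
tool_rot: [-0.0, 1.0, -0.008, 0.0]
ft_force: [-0.2, 0.1, 0.1]
grip_width: 0.427
```

drive_tool(steps=[[0,-0.04,0,0,0,0],[0,-0.08,0,0,0,0],[0,-0.1,0,0,0,0],[0,-0.1,0,0,0,0],[0,-0.1,0,0,0,0]])

```text
time_s: 12.58
ee_pos: [0.5989, -0.3173, 0.3761]
tool_rot: [-0.001, 1.0, -0.007, -0.0]
ft_force: [-0.9, 0.6, 0.1]
grip_width: 0.429
```

Run:
```python
from h import *
p=snap("wrist");C=cloud(p);z=C[...,2]
reg=lambda C,x0,x1,y0,y1:(C[...,0]>x0)&(C[...,0]<x1)&(C[...,1]>y0)&(C[...,1]<y1)
print(manip.observe()["ee_pos"])
for h in (.097,.1):
    k=reg(C,.55,.65,-.255,-.17)&(z>h)&(z<.112);X=C[k][:,:2]
    u,s,v=np.linalg.svd(X-X.mean(0),full_matrices=False); print(k.sum(),cv2.minAreaRect(X.astype(np.float32)*1000),np.degrees(np.arctan2(v[0,1],v[0,0]))%180,X.mean(0))
```

```text
[ 0.59900389 -0.31696289  0.37629316]
1342 ((600.3189697265625, -218.6311798095703), (62.82189178466797, 18.738975524902344), 83.9490966796875) 74.5359035988412 [ 0.60039287 -0.21816312]
1139 ((600.2648315429688, -218.8211669921875), (62.435089111328125, 16.567689895629883), 67.38322448730469) 74.43722034705505 [ 0.60039188 -0.21800303]
```

By SVD from close, the knob is at 74.5° → about 1.31 rad, comfortably unlocked. On to the tab.

drive_tool(steps=[[0,0.06,0,0,0,0],[0,0.12,0,0,0,0],[0,0.18,0,0,0,0],[0,0.24,0,0,0,0],[-0.005,0.3,0,0,0,0]])

```text
time_s: 13.25
ee_pos: [0.5932, -0.015, 0.3767]
tool_rot: [-0.0, 1.0, -0.007, 0.001]
ft_force: [0.3, -0.8, 0.5]
grip_width: 0.426
```

drive_tool(steps=[[-0.005,0.06,0,0,0,0],[-0.005,0.12,0,0,0,0],[-0.005,0.16,-0.03,0,0,0],[-0.005,0.16,-0.05,0,0,0],[-0.005,0.16,-0.05,0,0,0]])

```text
time_s: 13.88
ee_pos: [0.5874, 0.1433, 0.325]
tool_rot: [0.0, 1.0, -0.006, -0.002]
ft_force: [0.4, -0.1, 0.3]
grip_width: 0.427
```

drive_tool(steps=[[0,0,-0.02,0,0,0],[0,0,-0.04,0,0,0],[0,0,-0.05,0,0,0],[0,0,-0.05,0,0,0],[0,0,-0.05,0,0,0]])

```text
time_s: 14.5
ee_pos: [0.5893, 0.1415, 0.2773]
tool_rot: [-0.0, 1.0, -0.008, 0.001]
ft_force: [0.6, 0.4, -0.2]
grip_width: 0.428
```

drive_tool(steps=[[0,0,0,0,0,0],[0,0,0,0,0,0],[0,0,0,0,0,0],[0,0,0,0,0,0],[0,0,0,0,0,0]], grip=255)

```text
time_s: 15.12
ee_pos: [0.589, 0.1416, 0.2764]
tool_rot: [-0.0, 1.0, -0.007, 0.0]
ft_force: [-0.6, 0.2, 1.1]
grip_width: 0.127
```

drive_tool(steps=[[-0.012,0,0,0,0,0],[-0.024,0,0,0,0,0],[-0.036,0.001,0,0,0,0],[-0.046,0.001,0,0,0,0],[-0.053,0.001,0,0,0,0]])

```text
time_s: 15.75
ee_pos: [0.5351, 0.1424, 0.2764]
tool_rot: [0.0, 1.0, -0.007, 0.0]
ft_force: [3.4, -1.0, 0.3]
grip_width: 0.125
```

drive_tool(steps=[[0,0,0,0,0,0],[0,0,0,0,0,0],[0,0,0,0,0,0],[0,0,0,0,0,0],[0,0,0,0,0,0]])

```text
time_s: 16.38
ee_pos: [0.5358, 0.1424, 0.2763]
tool_rot: [0.0, 1.0, -0.007, -0.0]
ft_force: [-2.3, -1.4, 4.5]
grip_width: 0.126
```

drive_tool(steps=[[0,0,0,0,0,0],[0,0,0,0,0,0],[0,0,0.03,0,0,0],[0,0,0.08,0,0,0],[0,0,0.14,0,0,0]], grip=100)

```text
time_s: 17.0
ee_pos: [0.5358, 0.1426, 0.4163]
tool_rot: [0.0, 1.0, -0.007, -0.001]
ft_force: [1.4, 0.9, 0.5]
grip_width: 0.6
```

drive_tool(steps=[[-0.03,0,0,0,0,0],[-0.06,-0.03,0,0,0,0],[-0.1,-0.07,0,0,0,0],[-0.1,-0.12,0,0,0,0],[-0.1,-0.17,0,0,0,0]], grip=40)

```text
time_s: 17.62
ee_pos: [0.4353, -0.0284, 0.4163]
tool_rot: [-0.0, 1.0, -0.007, 0.001]
ft_force: [0.4, -0.1, 0.7]
grip_width: 0.845
```

Run:
```python
from h import *
print(manip.observe()["ee_pos"])
for n in ("top","side"):
    p=snap(n)
    print(n,[(np.round(w(p,r["point"]),3).tolist(),round(r["conf"],2)) for r in look_for("jar0",p) if r["conf"]>.2])
    C=cloud(p);z=C[...,2]
    hsv=cv2.cvtColor(p["pixels"],cv2.COLOR_RGB2HSV); 
    m=(C[...,0]>.28)&(C[...,0]<.505)&(C[...,1]>-.27)&(C[...,1]<.12)&(abs(z-.062)<.004)&(hsv[...,1]<90)
    k,l,st,ce=cv2.connectedComponentsWithStats(m.astype(np.uint8))
    for i in range(1,k):
        if st[i,4]>60: print(st[i],cv2.minEnclosingCircle(C[l==i][:,:2].astype(np.float32)*1000))
    t=(C[...,0]>.48)&(C[...,0]<.65)&(C[...,1]>.1)&(C[...,1]<.2)&(z>.09)&(z<.13); print("tab",C[t].mean(0))
    save(p,n+"4.png")
```

```text
[ 0.43526587 -0.02842469  0.41627771]
top [([0.439, -0.196, 0.062], 0.73), ([0.336, -0.086, 0.061], 0.66), ([0.347, 0.019, 0.062], 0.61), ([0.333, -0.188, 0.061], 0.58), ([0.424, -0.096, 0.057], 0.48)]
[314 232  13  18 138] ((429.766357421875, -98.97217559814453), 24.090286254882812)
tab [0.53400089 0.1409194  0.10608015]
side [([0.327, -0.116, 0.059], 0.97), ([0.43, -0.209, 0.059], 0.9), ([0.327, -0.199, 0.063], 0.89), ([0.444, -0.019, 0.052], 0.8), ([0.428, -0.113, 0.054], 0.69), ([0.348, -0.003, 0.051], 0.59)]
[257 234  21  16 251] ((451.3218078613281, -7.140458106994629), 26.3791446685791)
[271 263  22  18 287] ((428.5545959472656, -101.99290466308594), 25.431865692138672)
tab [0.53199507 0.13657078 0.10362594]
```

Run:
```python
from h import *
for n in ("top","wrist"):
    p=snap(n); C=cloud(p);z=C[...,2]
    m=(C[...,0]>.60)&(C[...,0]<.635)&(abs(C[...,1]+.03)<.165)&(abs(z-.07)<.006)
    y=np.sort(C[m][:,1]); print(n,len(y),[(round(g.mean(),4),len(g)) for g in np.split(y,np.where(np.diff(y)>.02)[0]+1) if len(g)>4])
    f=(abs(C[...,1]+.03)<.13)&(C[...,0]>.643)&(C[...,0]<.68)&(abs(z-.07)<.004); print(np.percentile(C[f][:,0],[2,50,98]) if f.sum() else 0)
```

```text
top 44 [(np.float64(-0.1679), 9), (np.float64(-0.0993), 13), (np.float64(0.1108), 20)]
[0.64608701 0.6529608  0.65876264]
wrist 697 [(np.float64(-0.167), 10), (np.float64(-0.0979), 153), (np.float64(-0.0285), 170), (np.float64(0.0413), 145), (np.float64(0.1105), 219)]
[0.64704959 0.65410304 0.66062766]
```

drive_tool(steps=[[0.0175,0.022,-0.05,0,0,0],[0.0175,0.022,-0.1,0,0,0],[0.0175,0.022,-0.14,0,0,0],[0.0175,0.022,-0.17,0,0,0],[0.0175,0.022,-0.185,0,0,0]], grip=40)

```text
time_s: 18.55
ee_pos: [0.4529, -0.0038, 0.2294]
tool_rot: [-0.0, 1.0, -0.006, -0.002]
ft_force: [0.2, -0.3, 0.6]
grip_width: 0.843
```

drive_tool(steps=[[0,0,0,0,0,0],[0,0,0,0,0,0],[0,0,0,0,0,0],[0,0,0,0,0,0],[0,0,0,0,0,0]], grip=255)

```text
time_s: 19.18
ee_pos: [0.4536, -0.0054, 0.232]
tool_rot: [-0.0, 1.0, -0.008, 0.001]
ft_force: [-1.2, 0.8, 5.1]
grip_width: 0.527
```

drive_tool(steps=[[0,0,0.03,0,0,0],[0,0,0.07,0,0,0],[0,0,0.11,0,0,0],[0.04,0.004,0.12,0,0,0],[0.08,0.008,0.12,0,0,0]])

```text
time_s: 19.8
ee_pos: [0.5342, 0.0024, 0.3526]
tool_rot: [0.0, 1.0, -0.008, 0.002]
ft_force: [-0.3, -0.5, -3.1]
grip_width: 0.532
```

drive_tool(steps=[[0.04,0.004,0,0,0,0],[0.075,0.004,0,0,0,0],[0.0865,0.004,0,0,0,0],[0.0865,0.004,-0.02,0,0,0],[0.0865,0.004,-0.03,0,0,0]])

```text
time_s: 20.42
ee_pos: [0.6187, 0.0064, 0.3197]
tool_rot: [-0.0, 1.0, -0.008, -0.002]
ft_force: [-0.1, 0.1, -3.0]
grip_width: 0.522
```

Run:
```python
from h import *
s=manip.observe(); print(s["ee_pos"],s["grip_width"],s["ft_force"])
p=snap("side"); save(p,"s5.png",(200,130,440,330),2.5)
```

```text
[0.61866639 0.00644584 0.31968234] 0.5221721667553308 [-0.09785833  0.12944796 -2.9993903 ]
```

View pics/s5.png

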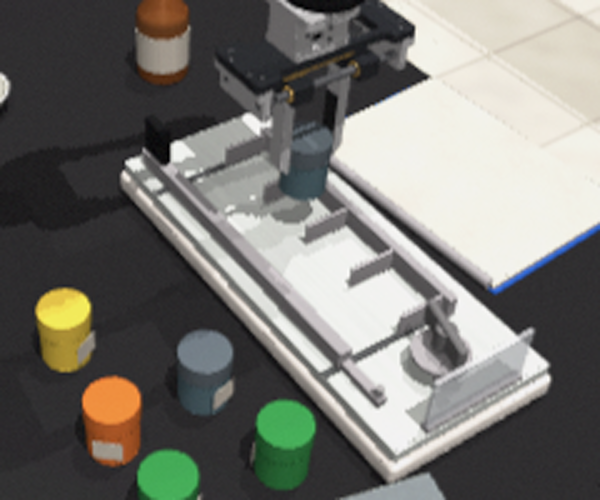

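Jar held upright above bay 1, and the knob is clearly turned. Lowering.

drive_tool(steps=[[0.001,0,-0.015,0,0,0],[0.002,0,-0.03,0,0,0],[0.002,0,-0.038,0,0,0],[0.002,0,-0.0445,0,0,0],[0.002,0,-0.0445,0,0,0]])

```text
time_s: 21.1
ee_pos: [0.6221, 0.0065, 0.2769]
tool_rot: [0.0, 1.0, -0.007, 0.0]
ft_force: [0.5, 0.0, -2.5]
grip_width: 0.531
```

drive_tool(steps=[[0,0,0,0,0,0],[0,0,0,0,0,0],[0,0,0,0,0,0],[0,0,0.02,0,0,0],[0,0,0.06,0,0,0]], grip=120)

```text
time_s: 21.72
ee_pos: [0.6212, 0.0066, 0.3353]
tool_rot: [-0.0, 1.0, -0.008, -0.003]
ft_force: [0.3, -0.1, -2.9]
grip_width: 0.529
```

drive_tool(steps=[[0,0,0.06,0,0,0],[-0.06,-0.02,0.1,0,0,0],[-0.12,-0.05,0.1,0,0,0],[-0.17,-0.08,0.1,0,0,0],[-0.19,-0.106,0.1,0,0,0]], grip=40)

```text
time_s: 22.35
ee_pos: [0.4293, -0.0996, 0.4377]
tool_rot: [0.0, 1.0, -0.007, 0.001]
ft_force: [-0.3, -0.4, 1.2]
grip_width: 0.842
```

```bash
cat > j.py <<'E'
from h import *
print(manip.observe()["ee_pos"])
for n in ("top","side"):
    p=snap(n); C=cloud(p);z=C[...,2]
    hsv=cv2.cvtColor(p["pixels"],cv2.COLOR_RGB2HSV)
    for zz,x0,x1 in ((.062,.25,.505),(.107,.55,.68)):
        m=(C[...,0]>x0)&(C[...,0]<x1)&(C[...,1]>-.2)&(C[...,1]<.12)&(abs(z-zz)<.004)&(hsv[...,1]<90)
        k,l,st,ce=cv2.connectedComponentsWithStats(m.astype(np.uint8))
        for i in range(1,k):
            if st[i,4]>60: print(n,zz,st[i,4],cv2.minEnclosingCircle(C[l==i][:,:2].astype(np.float32)*1000))
E
python3 j.py
```

```text
[ 0.42925076 -0.09960074  0.43770236]
top 0.062 74 ((432.4139404296875, -90.97630310058594), 21.000837326049805)
top 0.107 237 ((606.9718627929688, 6.777231693267822), 24.925874710083008)
side 0.062 293 ((428.3468933105469, -101.82359313964844), 25.715049743652344)
side 0.107 207 ((606.3782348632812, 4.732694149017334), 25.766965866088867)
```

My opening setting of 120 counts was too small, so the jar came up and was dropped. It still reads as standing on the deck in bay 1 (lid top at 107 mm, x 0.607), and the bar will push it to the fence. I'll check it later. Now jar B.

drive_tool(steps=[[0.0005,-0.001,-0.05,0,0,0],[0.0005,-0.001,-0.1,0,0,0],[0.0005,-0.001,-0.15,0,0,0],[0.0005,-0.001,-0.19,0,0,0],[0.0005,-0.001,-0.2055,0,0,0]])

```text
time_s: 23.08
ee_pos: [0.4325, -0.0998, 0.2291]
tool_rot: [-0.001, 1.0, -0.007, -0.001]
ft_force: [0.4, 0.1, 0.7]
grip_width: 0.846
```

drive_tool(steps=[[0,0,0,0,0,0],[0,0,0,0,0,0],[0,0,0,0,0,0],[0,0,0,0,0,0],[0,0,0,0,0,0]], grip=255)

```text
time_s: 23.7
ee_pos: [0.4318, -0.1004, 0.232]
tool_rot: [0.0, 1.0, -0.007, -0.0]
ft_force: [-3.2, -0.1, 6.2]
grip_width: 0.532
```

drive_tool(steps=[[0,0,0.03,0,0,0],[0,0,0.07,0,0,0],[0,0,0.11,0,0,0],[0.03,0.01,0.12,0,0,0],[0.06,0.02,0.12,0,0,0]])

```text
time_s: 24.32
ee_pos: [0.4933, -0.0803, 0.3528]
tool_rot: [0.0, 1.0, -0.008, 0.002]
ft_force: [0.2, -0.3, -3.7]
grip_width: 0.523
```

drive_tool(steps=[[0.05,0.006,0,0,0,0],[0.1,0.012,0,0,0,0],[0.127,0.0165,0,0,0,0],[0.127,0.0165,-0.02,0,0,0],[0.127,0.0165,-0.035,0,0,0]])

```text
time_s: 24.95
ee_pos: [0.6194, -0.0637, 0.3147]
tool_rot: [-0.0, 1.0, -0.007, -0.001]
ft_force: [-0.5, 0.3, -3.0]
grip_width: 0.524
```

drive_tool(steps=[[0,0,-0.01,0,0,0],[0,0,-0.02,0,0,0],[0,0,-0.03,0,0,0],[0,0,-0.039,0,0,0],[0,0,-0.039,0,0,0]])

```text
time_s: 25.58
ee_pos: [0.6193, -0.064, 0.2768]
tool_rot: [-0.0, 1.0, -0.008, -0.0]
ft_force: [-0.3, 0.4, -3.8]
grip_width: 0.524
```

drive_tool(steps=[[0,0,0,0,0,0],[0,0,0,0,0,0],[0,0,0,0,0,0],[0,0,0,0,0,0],[0,0,0,0,0,0]], grip=60)

```text
time_s: 26.2
ee_pos: [0.6194, -0.064, 0.2773]
tool_rot: [0.0, 1.0, -0.007, 0.0]
ft_force: [-0.0, 0.6, -0.6]
grip_width: 0.765
```

drive_tool(steps=[[0,0,0.03,0,0,0],[0,0,0.06,0,0,0],[0,0,0.1,0,0,0],[-0.04,0.06,0.12,0,0,0],[-0.08,0.12,0.12,0,0,0]])

```text
time_s: 26.82
ee_pos: [0.5512, 0.0386, 0.3979]
tool_rot: [-0.0, 1.0, -0.009, 0.002]
ft_force: [0.6, 0.7, -0.3]
grip_width: 0.765
```

```bash
python3 j.py
python3 - <<'E'
from h import *
p=snap("side"); save(p,"s6.png",(200,130,440,330),2.5)
p=snap("top");C=cloud(p);z=C[...,2];t=(C[...,0]>.48)&(C[...,0]<.65)&(C[...,1]>.1)&(C[...,1]<.2)&(z>.09)&(z<.13); print("tab",C[t].mean(0),t.sum())
E
```

```text
[0.55124333 0.03863323 0.39786409]
top 0.107 231 ((619.012451171875, -63.6567497253418), 24.569786071777344)
side 0.107 201 ((605.7590942382812, 4.481438636779785), 25.821462631225586)
side 0.107 226 ((617.4674682617188, -65.19656372070312), 25.275775909423828)
tab [0.53404442 0.14087196 0.10635382] 76
```

View pics/s6.png

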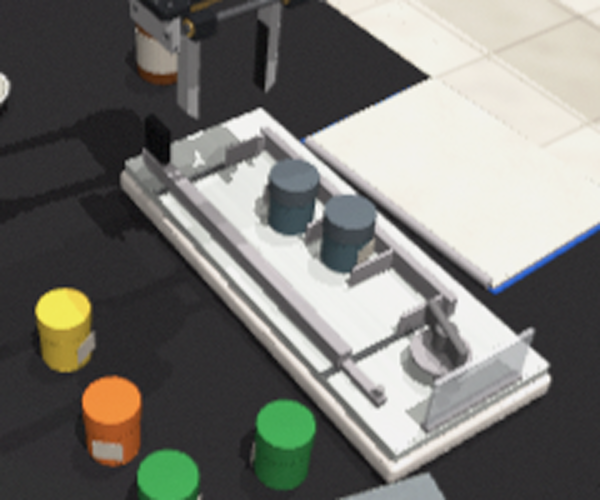

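Both jars stand upright in bays 1 and 2 (crop pixels (293,195) and (348,230)). Now pushing the bar home.

drive_tool(steps=[[-0.004,0.045,0,0,0,0],[-0.004,0.0865,0,0,0,0],[-0.004,0.0865,-0.04,0,0,0],[-0.004,0.0865,-0.08,0,0,0],[-0.004,0.0865,-0.08,0,0,0]], grip=146)

```text
time_s: 27.65
ee_pos: [0.5472, 0.1236, 0.3132]
tool_rot: [0.001, 1.0, -0.008, -0.003]
ft_force: [0.3, -0.9, -0.5]
grip_width: 0.425
```

drive_tool(steps=[[0,0,-0.02,0,0,0],[0,0,-0.0405,0,0,0],[0,0,-0.0405,0,0,0],[0,0,-0.0405,0,0,0],[0,0,-0.0405,0,0,0]])

```text
time_s: 28.28
ee_pos: [0.5481, 0.1245, 0.2772]
tool_rot: [-0.0, 1.0, -0.008, 0.001]
ft_force: [-0.2, 0.6, 0.3]
grip_width: 0.428
```

drive_tool(steps=[[0,0,0,0,0,0],[0,0,0,0,0,0],[0,0,0,0,0,0],[0,0,0,0,0,0],[0,0,0,0,0,0]], grip=255)

```text
time_s: 28.9
ee_pos: [0.5474, 0.1246, 0.2759]
tool_rot: [0.0, 1.0, -0.007, 0.0]
ft_force: [-2.9, 0.8, 2.3]
grip_width: 0.122
```

drive_tool(steps=[[0.006,0,0,0,0,0],[0.012,0,0,0,0,0],[0.018,0,0,0,0,0],[0.024,0,0,0,0,0],[0.03,0,0,0,0,0]])

```text
time_s: 29.52
ee_pos: [0.5779, 0.1243, 0.2759]
tool_rot: [0.0, 1.0, -0.007, 0.0]
ft_force: [-2.1, -2.4, 3.0]
grip_width: 0.125
```

drive_tool(steps=[[0.006,0,0,0,0,0],[0.012,-0.001,0,0,0,0],[0.018,-0.001,0,0,0,0],[0.024,-0.001,0,0,0,0],[0.0245,-0.001,0,0,0,0]])

```text
time_s: 30.15
ee_pos: [0.5941, 0.1241, 0.2755]
tool_rot: [0.0, 1.0, -0.007, -0.013]
ft_force: [-26.0, -1.9, 20.6]
grip_width: 0.126
```

drive_tool(steps=[[0,0,0,0,0,0],[0,0,0,0,0,0],[0,0,0,0,0,0],[0,0,0,0,0,0],[0,0,0,0,0,0]])

```text
time_s: 30.78
ee_pos: [0.5939, 0.1241, 0.2755]
tool_rot: [0.0, 1.0, -0.007, -0.012]
ft_force: [-25.9, -0.2, 20.0]
grip_width: 0.126
```

The last move had been cut short, so the grip sits off-centre and the arm overdrove against the stop (26 N). Relieving that, then releasing.

drive_tool(steps=[[-0.003,0,0,0,0,0],[-0.006,0,0,0,0,0],[-0.007,0,0,0,0,0],[-0.007,0,0,0,0,0],[-0.007,0,0,0,0,0]])

```text
time_s: 31.4
ee_pos: [0.5913, 0.124, 0.2756]
tool_rot: [-0.0, 1.0, -0.007, -0.006]
ft_force: [-13.4, -2.0, 11.4]
grip_width: 0.121
```

drive_tool(steps=[[0,0,0,0,0,0],[0,0,0,0,0,0],[0,0,0.03,0,0,0],[0,0,0.07,0,0,0],[0,0,0.1,0,0,0]], grip=146)

```text
time_s: 32.02
ee_pos: [0.5963, 0.1239, 0.3774]
tool_rot: [-0.001, 1.0, -0.008, 0.002]
ft_force: [0.7, 0.3, 0.4]
grip_width: 0.427
```

drive_tool(steps=[[0,-0.06,0,0,0,0],[0,-0.12,0,0,0,0],[0,-0.18,0,0,0,0],[0,-0.24,0,0,0,0],[0,-0.3,0,0,0,0]])

```text
time_s: 32.65
ee_pos: [0.596, -0.1786, 0.3759]
tool_rot: [0.0, 1.0, -0.008, 0.002]
ft_force: [0.3, -0.3, -0.0]
grip_width: 0.429
```

drive_tool(steps=[[0,-0.06,0,0,0,0],[0,-0.12,0,0,0,0],[0,-0.14,0,0,0,0],[0,-0.14,0,0,0,0],[0,-0.14,0,0,0,0]])

```text
time_s: 33.28
ee_pos: [0.5953, -0.3148, 0.3758]
tool_rot: [-0.001, 1.0, -0.007, 0.0]
ft_force: [-0.6, 0.6, -0.0]
grip_width: 0.424
```

```bash
python3 j.py
python3 - <<'E'
from h import *
s=manip.observe();print(s["ee_pos"],s["tool_rot"])
p=snap("top");C=cloud(p);z=C[...,2];t=(C[...,0]>.48)&(C[...,0]<.65)&(C[...,1]>.1)&(C[...,1]<.2)&(z>.09)&(z<.13); print("tab",C[t].mean(0),t.sum())
p=snap("wrist");C=cloud(p);z=C[...,2];k=(C[...,0]>.55)&(C[...,0]<.65)&(C[...,1]>-.255)&(C[...,1]<-.17)&(z>.1)&(z<.112);X=C[k][:,:2]
u,ss,v=np.linalg.svd(X-X.mean(0),full_matrices=False); print(k.sum(),np.degrees(np.arctan2(v[0,1],v[0,0]))%180,X.mean(0))
a=snap("side"); save(a,"s7.png",(200,130,440,330),2.5)
E
```

```text
[ 0.59528704 -0.31484487  0.37577153]
top 0.107 234 ((619.280029296875, -63.271034240722656), 24.957717895507812)
top 0.107 234 ((618.0630493164062, 6.063064098358154), 24.852710723876953)
side 0.107 202 ((616.4385375976562, 4.367800235748291), 25.95488929748535)
side 0.107 217 ((617.0613403320312, -64.3863754272461), 25.778684616088867)
[ 0.59525119 -0.31444265  0.37610583] [-2.84320075e-04  9.99979224e-01 -6.43407973e-03  2.72183592e-04]
tab [0.58718353 0.14059957 0.10663296] 70
1135 74.46942873688289 [ 0.6003884  -0.21810283]
```

View pics/s7.png

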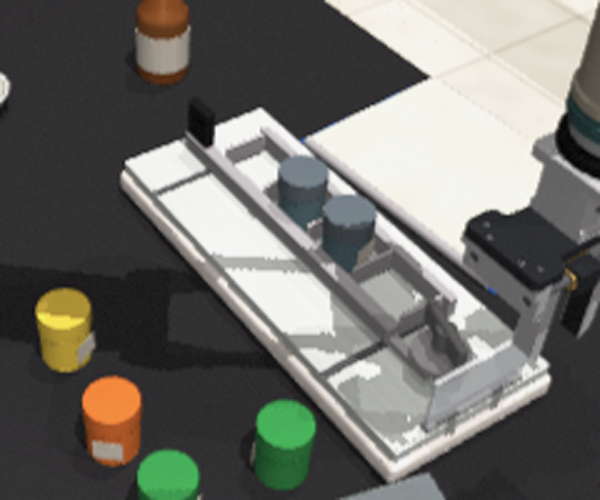

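Bar home (tab back at x 0.587), jars in place. Now locking the knob.

drive_tool(steps=[[0.0035,0.05,0,0,0,-0.13],[0.0035,0.0965,0,0,0,-0.25],[0.0035,0.0965,-0.03,0,0,-0.25],[0.0035,0.0965,-0.045,0,0,-0.25],[0.0035,0.0965,-0.045,0,0,-0.25]])

```text
time_s: 34.15
ee_pos: [0.5981, -0.2198, 0.3296]
tool_rot: [-0.0, 0.991, -0.132, -0.001]
ft_force: [0.2, -0.1, -0.2]
grip_width: 0.425
```

drive_tool(steps=[[0,0,-0.02,0,0,0],[0,0,-0.04,0,0,0],[0,0,-0.055,0,0,0],[0,0,-0.055,0,0,0],[0,0,-0.055,0,0,0]])

```text
time_s: 34.78
ee_pos: [0.5987, -0.2203, 0.2766]
tool_rot: [0.0, 0.991, -0.132, 0.001]
ft_force: [-0.3, -0.6, 0.6]
grip_width: 0.425
```

drive_tool(steps=[[0,0,0,0,0,0],[0,0,0,0,0,0],[0,0,0,0,0,0],[0,0,0,0,0,0],[0,0,0,0,0,0]], grip=255)

```text
time_s: 35.4
ee_pos: [0.5984, -0.2199, 0.2764]
tool_rot: [0.0, 0.991, -0.132, 0.0]
ft_force: [-1.3, 1.0, 3.6]
grip_width: 0.205
```

drive_tool(steps=[[0,0,0,0,0,-0.15],[0,0,0,0,0,-0.3],[0,0,0,0,0,-0.45],[0,0,0,0,0,-0.6],[0,0,0,0,0,-0.75]])

```text
time_s: 36.02
ee_pos: [0.598, -0.2195, 0.2763]
tool_rot: [-0.0, 0.873, -0.488, -0.001]
ft_force: [-2.2, 1.6, 5.1]
grip_width: 0.201
```

drive_tool(steps=[[0,0,0,0,0,-0.15],[0,0,0,0,0,-0.3],[0,0,0,0,0,-0.45],[0,0,0,0,0,-0.6],[0,0,0,0,0,-0.67]])

```text
time_s: 36.65
ee_pos: [0.5975, -0.2189, 0.2763]
tool_rot: [-0.0, -0.665, 0.747, 0.002]
ft_force: [-3.5, 2.7, 5.6]
grip_width: 0.206
```

drive_tool(steps=[[0,0,0,0,0,0],[0,0,0,0,0,0],[0,0,0,0,0,0],[0,0,0,0,0,0],[0,0,0,0,0,0]])

```text
time_s: 37.28
ee_pos: [0.5975, -0.2189, 0.2763]
tool_rot: [-0.0, -0.666, 0.746, 0.002]
ft_force: [-3.0, 3.0, 6.1]
grip_width: 0.204
```

drive_tool(steps=[[0,0,0,0,0,0],[0,0,0,0,0,0],[0,0,0.03,0,0,0],[0,0,0.08,0,0,0],[0,0,0.125,0,0,0]], grip=146)

```text
time_s: 37.9
ee_pos: [0.5985, -0.2201, 0.4019]
tool_rot: [-0.0, -0.666, 0.746, -0.0]
ft_force: [0.6, 0.5, -1.0]
grip_width: 0.431
```

drive_tool(steps=[[-0.04,-0.015,0,0,0,0],[-0.09,-0.037,0,0,0,0.06],[-0.09,-0.037,0,0,0,0.1],[-0.09,-0.037,0,0,0,0.1],[-0.09,-0.037,0,0,0,0.1]], grip=255)

```text
time_s: 38.52
ee_pos: [0.5088, -0.2569, 0.4007]
tool_rot: [0.0, -0.702, 0.712, -0.0]
ft_force: [0.5, -0.4, -0.0]
grip_width: 0.006
```

```bash
python3 j.py
python3 - <<'E'
from h import *
s=manip.observe();print(s["ee_pos"],s["tool_rot"])
p=snap("wrist");C=cloud(p);z=C[...,2];k=(C[...,0]>.55)&(C[...,0]<.65)&(C[...,1]>-.255)&(C[...,1]<-.17)&(z>.1)&(z<.112);X=C[k][:,:2]
u,ss,v=np.linalg.svd(X-X.mean(0),full_matrices=False); print(k.sum(),np.degrees(np.arctan2(v[0,1],v[0,0])),X.mean(0))
t=(C[...,0]>.33)&(C[...,0]<.5)&(C[...,1]>-.42)&(C[...,1]<-.26)
b=t&(abs(z-.058)<.004); print("box",b.sum(),cv2.minAreaRect(C[b][:,:2].astype(np.float32)*1000))
for nm in ("test_button","trip_lever","trip_box"): print(nm,[(np.round(w(p,r["point"]),3).tolist(),round(r["conf"],2)) for r in look_for(nm,p) if r["conf"]>.2])
q=snap("top"); D=cloud(q)
for nm in ("test_button","trip_lever","trip_box"): print(nm,[(np.round(w(q,r["point"]),3).tolist(),round(r["conf"],2)) for r in look_for(nm,q) if r["conf"]>.2])
save(p,"w8.png",k=1.4)
E
```

```text
[ 0.50881261 -0.25691563  0.40066931]
top 0.107 240 ((619.443115234375, -63.65766906738281), 24.83449363708496)
top 0.107 238 ((618.5637817382812, 6.175094127655029), 24.98679542541504)
side 0.107 207 ((616.6531372070312, 4.932714462280273), 25.935569763183594)
side 0.107 230 ((616.7423706054688, -65.20233154296875), 25.553871154785156)
[ 0.50893167 -0.25674819  0.40055406] [-4.20256702e-05 -7.02206036e-01  7.11973787e-01  9.35253075e-05]
944 179.22381327284123 [ 0.60054408 -0.21978507]
box 6619 ((454.9023742675781, -347.2245178222656), (123.84087371826172, 92.077880859375), 81.55928039550781)
test_button [([0.433, -0.309, 0.071], 0.58)]
trip_lever [([0.416, -0.372, 0.073], 0.95)]
trip_box [([0.465, -0.344, 0.06], 0.85)]
test_button [([0.588, -0.001, 0.064], 0.59)]
trip_lever []
trip_box [([0.467, -0.363, 0.058], 0.94)]
```

View pics/w8.png

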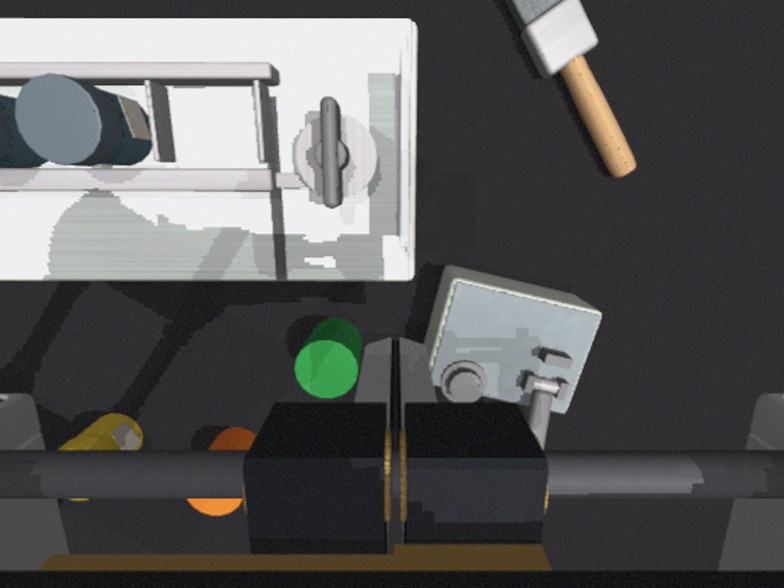

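The knob is locked (wing at (330,150), about 0°), and the lever lies forward from its hinge at (545,385). Moving so the lever is fully in view.

drive_tool(steps=[[-0.05,-0.03,0,0,0,-0.05],[-0.1,-0.06,0,0,0,-0.1],[-0.15,-0.09,0,0,0,-0.15],[-0.2,-0.113,-0.02,0,0,-0.2],[-0.209,-0.113,-0.03,0,0,-0.21]], grip=146)

```text
time_s: 39.65
ee_pos: [0.2969, -0.3707, 0.3702]
tool_rot: [-0.0, -0.622, 0.783, 0.0]
ft_force: [0.0, 0.2, -0.4]
grip_width: 0.427
```

drive_tool(steps=[[0,0,0,0,0,0],[0,0,0,0,0,0],[0,0,0,0,0,0],[0,0,0,0,0,0],[0,0,0,0,0,0]])

```text
time_s: 40.28
ee_pos: [0.2998, -0.3697, 0.371]
tool_rot: [-0.0, -0.624, 0.781, -0.0]
ft_force: [-0.3, 0.3, -0.0]
grip_width: 0.426
```

Run:
```python
from h import *
s=manip.observe();print(s["ee_pos"],s["tool_rot"])
p=snap("wrist");C=cloud(p);z=C[...,2]
m=outline_of("trip_box",p); print(len(m), m[0]["conf"] if m else 0)
b=(C[...,0]>.3)&(C[...,0]<.55)&(C[...,1]>-.44)&(C[...,1]<-.25)&(abs(z-.058)<.003)
n,l,st,_=cv2.connectedComponentsWithStats(b.astype(np.uint8));k=1+st[1:,4].argmax();b=l==k
r=cv2.minAreaRect(C[b][:,:2].astype(np.float32)*1000);print("box",r)
o=outline_of("trip_lever",p)
for d in o[:2]:
    mm=d["mask"]&(z>.06)&(z<.13); X=C[mm]; print("lev",d["conf"],mm.sum(),X.mean(0),X.min(0),X.max(0))
    u,ss,v=np.linalg.svd(X[:,:2]-X[:,:2].mean(0),full_matrices=False);print(v[0],np.percentile((X[:,:2]-X[:,:2].mean(0))@v[0],[1,99]))
print([np.round(w(p,r["point"]),3) for r in look_for("test_button",p)][:2])
save(p,"w9.png",k=1.4)
```

```text
[ 0.29982287 -0.36972875  0.37097933] [-3.97782970e-05 -6.23937791e-01  7.81473992e-01 -1.77900965e-04]
1 0.68
box ((446.7296142578125, -345.28009033203125), (119.57722473144531, 77.46147155761719), 77.28218078613281)
lev 0.65 1580 [ 0.40325406 -0.36516323  0.07889296] [ 0.37123101 -0.3810745   0.06436374] [ 0.43518841 -0.35066906  0.09213311]
[-0.96815507  0.25035129] [-0.0308032   0.03131803]
[array([ 0.432, -0.307,  0.07 ])]
```

View pics/w9.png

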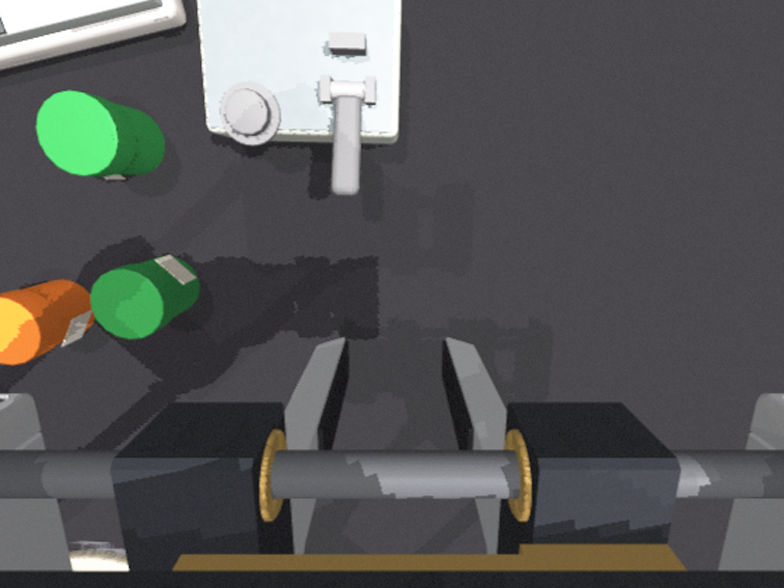

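The box yaw is -12.7°, the tool's jaws are aligned with the hinge, and the lever grip point is about (0.3845,-0.361,0.083). I'll grip it across its width and swing it up along the arc.

drive_tool(steps=[[0.04,0.004,-0.02,0,0,0],[0.0847,0.0089,-0.04,0,0,0],[0.0847,0.0089,-0.06,0,0,0],[0.0847,0.0089,-0.07,0,0,0],[0.0847,0.0089,-0.07,0,0,0]])

```text
time_s: 41.1
ee_pos: [0.3836, -0.3609, 0.3003]
tool_rot: [-0.0, -0.623, 0.782, 0.001]
ft_force: [0.7, 0.1, 0.0]
grip_width: 0.43
```

drive_tool(steps=[[0,0,-0.02,0,0,0],[0,0,-0.038,0,0,0],[0,0,-0.038,0,0,0],[0,0,-0.038,0,0,0],[0,0,-0.038,0,0,0]])

```text
time_s: 41.72
ee_pos: [0.3842, -0.3614, 0.2639]
tool_rot: [-0.0, -0.623, 0.782, -0.001]
ft_force: [-0.2, -0.5, 0.9]
grip_width: 0.423
```

drive_tool(steps=[[0,0,0,0,0,0],[0,0,0,0,0,0],[0,0,0,0,0,0],[0,0,0,0,0,0],[0,0,0,0,0,0]], grip=255)

```text
time_s: 42.35
ee_pos: [0.3842, -0.3603, 0.2629]
tool_rot: [0.001, -0.623, 0.782, 0.001]
ft_force: [1.1, 5.9, 3.9]
grip_width: 0.166
```

Gripped at 15.6 mm (lever 16 mm). Swinging it up.

drive_tool(steps=[[0.0033,-0.0007,0.0071,0,0,0],[0.0076,-0.0017,0.0135,0,0,0],[0.0128,-0.0029,0.0192,0,0,0],[0.0186,-0.0042,0.0241,0,0,0],[0.0253,-0.0057,0.028,0,0,0]])

```text
time_s: 42.98
ee_pos: [0.4087, -0.3662, 0.2904]
tool_rot: [-0.001, -0.624, 0.782, 0.002]
ft_force: [-3.0, 4.4, -7.9]
grip_width: 0.165
```

drive_tool(steps=[[0.007,-0.0016,0.0029,0,0,0],[0.0144,-0.0033,0.0046,0,0,0],[0.022,-0.005,0.0052,0,0,0],[0.0281,-0.0063,0.0048,0,0,0],[0.031,-0.007,0.0043,0,0,0]])

```text
time_s: 43.6
ee_pos: [0.4393, -0.3733, 0.296]
tool_rot: [-0.002, -0.624, 0.781, 0.002]
ft_force: [-6.9, 5.6, 4.1]
grip_width: 0.166
```

drive_tool(steps=[[0,0,0,0,0,0],[0,0,0,0,0,0],[0,0,0,0,0,0],[0,0,0,0,0,0],[0,0,0,0,0,0]])

```text
time_s: 44.22
ee_pos: [0.4394, -0.3733, 0.296]
tool_rot: [-0.001, -0.624, 0.781, 0.002]
ft_force: [-4.7, 6.3, 0.3]
grip_width: 0.164
```

drive_tool(steps=[[0,0,0,0,0,0],[0,0,0,0,0,0],[0,0,0,0,0,0],[0,0,0,0,0,0],[0,0,0.01,0,0,0]], grip=146)

```text
time_s: 44.85
ee_pos: [0.4403, -0.3736, 0.3049]
tool_rot: [-0.0, -0.624, 0.782, 0.001]
ft_force: [-0.1, 0.0, -0.6]
grip_width: 0.426
```

drive_tool(steps=[[0,0,0.03,0,0,0],[0,0,0.06,0,0,0],[-0.03,0,0.1,0,0,0],[-0.08,0,0.1,0,0,0],[-0.12,0,0.1,0,0,0]])

```text
time_s: 45.48
ee_pos: [0.319, -0.3735, 0.4065]
tool_rot: [-0.0, -0.624, 0.782, -0.001]
ft_force: [-0.6, 0.4, 0.1]
grip_width: 0.428
```

```bash
python3 j.py
python3 - <<'E'
from h import *
a=snap("side"); b=snap("top"); w_=snap("wrist")
C=cloud(b);z=C[...,2];t=(C[...,0]>.48)&(C[...,0]<.65)&(C[...,1]>.1)&(C[...,1]<.2)&(z>.09)&(z<.13); print("tab",C[t].mean(0))
k=(C[...,0]>.55)&(C[...,0]<.65)&(C[...,1]>-.255)&(C[...,1]<-.17)&(z>.098)&(z<.112);X=C[k][:,:2];u,s,v=np.linalg.svd(X-X.mean(0),full_matrices=False);print("knob",v[0])
W=cloud(w_)
for d in outline_of("trip_lever",w_)[:1]:
    X=W[d["mask"]&(W[...,2]>.06)&(W[...,2]<.14)]; print("lever",d["conf"],X.max(0),X[X[:,2]>.115].mean(0))
for n in ("amber_bottle","dish","brush"): print(n,[(np.round(w(b,r["point"]),3).tolist(),round(r["conf"],2)) for r in look_for(n,b)][:1])
i=np.hstack([cv2.resize(a["pixels"],None,fx=.75,fy=.75),cv2.resize(a["pixels"][300:405,310:400],(270,315))]); cv2.imwrite("pics/f.png",i[:,:,::-1])
E
```

```text
[ 0.31903533 -0.37350655  0.40652557]
top 0.107 234 ((618.9977416992188, -63.732208251953125), 24.65043830871582)
top 0.107 227 ((617.8338012695312, 5.745221138000488), 24.926410675048828)
tab [0.58697418 0.14033966 0.10590461]
knob [-0.99931504  0.03700615]
amber_bottle [([0.661, 0.339, 0.087], 0.64)]
dish [([0.443, 0.411, 0.017], 0.62)]
brush [([0.688, -0.375, 0.018], 0.96)]
```

View pics/f.png

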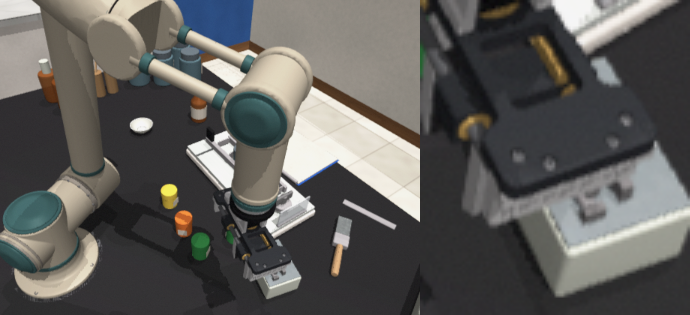

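The gripper hides the lever, so I'm moving the arm aside to check.

drive_tool(steps=[[0,0.05,0.01,0,0,0],[0,0.1,0.02,0,0,0],[0,0.15,0.03,0,0,0],[0,0.2,0.03,0,0,0],[0,0.25,0.03,0,0,0]])

```text
time_s: 46.55
ee_pos: [0.3207, -0.1221, 0.4353]
tool_rot: [0.0, -0.624, 0.782, -0.0]
ft_force: [0.5, -0.0, -0.5]
grip_width: 0.427
```

drive_tool(steps=[[0,0.05,0,0,0,0],[0,0.1,0,0,0,0],[0,0.15,0,0,0,0],[0,0.2,0,0,0,0],[0,0.25,0,0,0,0]])

```text
time_s: 47.18
ee_pos: [0.3203, 0.1284, 0.4354]
tool_rot: [0.0, -0.624, 0.781, -0.0]
ft_force: [0.8, 0.1, 0.5]
grip_width: 0.43
```

```bash
python3 j.py
python3 - <<'E'
from h import *
a=snap("side"); b=snap("top")
for n,p in(("s",a),("t",b)): print(n,[(np.round(w(p,r["point"]),3).tolist(),round(r["conf"],2)) for r in look_for("trip_lever",p)][:2])
i=np.hstack([cv2.resize(a["pixels"][160:410,200:440],None,fx=1.6,fy=1.6)[:, :],cv2.resize(a["pixels"][310:405,320:405],(358,400))]); cv2.imwrite("pics/f2.png",i[:,:,::-1])
E
```

```text
[0.32030777 0.12843441 0.43538666]
top 0.107 233 ((618.10107421875, 6.462530612945557), 24.812681198120117)
top 0.107 229 ((618.8433837890625, -63.46957778930664), 24.527950286865234)
side 0.107 194 ((617.6953735351562, 5.012577056884766), 25.586225509643555)
side 0.107 225 ((617.6700439453125, -65.37908172607422), 25.771636962890625)
s [([0.43, -0.371, 0.103], 0.81)]
t [([0.438, -0.371, 0.102], 0.42)]
```

View pics/f2.png

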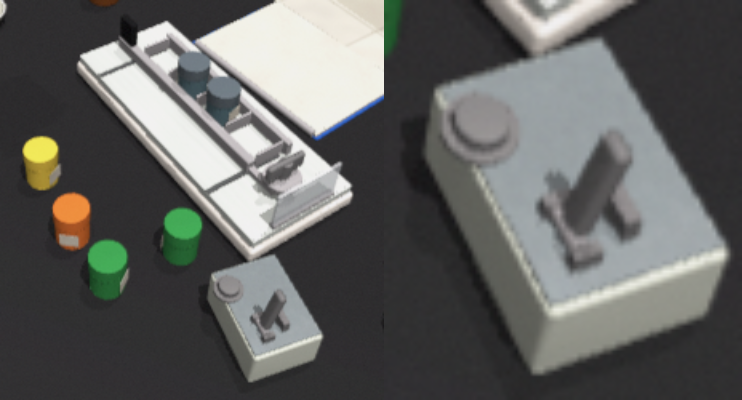

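The lever is up on its stop (crop (600,180)), the button is out, the jars are in bays 1 and 2, the bar is home and the knob is locked. Handing in.

```bash
python3 -c "
from rig import ticket; print(ticket.finish_job())"
```

```text
the job is handed in; nothing more can be done
None
```

I completed the whole sequence in order and handed the job in at about 47 s. The hand-in reports no verdict.

1. **Trip test:** I pressed the test button and the lever dropped.
2. **Opening:** I turned the knob to about 1.3 rad to unlock it and pulled the clamp bar open by about 54 mm.
3. **Jars:** Only two blue-grey jars were on the bench. They went into bays 1 and 2.
4. **Closing:** I pushed the bar home, locked the knob, then lifted the lever back up.

Last checks from the cameras:
- **Jars:** both stand with lid tops at 107 mm, within about 4 mm of their bay middles.
- **Bar:** the tab is back at its starting position.
- **Knob:** about 0° (-0.8°) from close range. A coarse top-camera fit during the final checks read about 2° off; both are well inside 0.2 rad.
- **Lever and button:** the lever is up on its stop and the button is out.
- **Bystanders:** the bottle, dish and brush read within 1 mm of where they started.

Four things went less than cleanly:
- **First jar dropped:** I opened the gripper too little on release, so the jar was lifted again and fell a few centimetres. It landed upright in its bay, and the bar then pushed it into place.
- **Knob turn fell short:** I commanded 1.48 rad but measured about 1.31 rad, still above the 1.1 rad needed.
- **Bar pushed hard against its stop:** the force reading was about 26 N on that axis, and I backed off before releasing.
- **Guard not measured directly:** its contact force can't be read, but I saw no contact and the wrist force stayed around 7 N or less while I worked on the knob.

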